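# Dock the top-heavy gauge stand

### The job

Slide the tall, top-heavy gauge stand along the bench, without lifting it or letting it tip, into the three-sided dock until its base is fully home and its probe is over the anvil. Then swing the dock's gate fully shut behind it, and leave the other things on the bench undisturbed.

Things in the scene. Friction and masses are not known exactly. Their poses are not given: they have to be found in the camera images.
- stand: Gauge stand, 0.8 kg, 268 mm tall; mass centre x = 20, z = 155 mm. Grey base 150 (x) x 90 (y) x 22 mm high; a 12 mm rod at x = +25 mm carries a heavy white head. Origin: centre of the base's underside. x points forward (probe side), z up. Starts right of the dock (smaller y), probe roughly towards its mouth. Its rear edge (x = -75 mm) is clear: push low and slowly; a push on rod or head tips it.
- stand_probe (a point): Lower tip of the stand's probe: 110 mm forward of the stand's origin, 170 mm above the bench. The probe hangs from a thin arm (height 235 mm, out to x = +120 mm) on the front of the head, a white block at x = +5 to +55 mm, 56 mm wide, between heights 212 and 268 mm.
- dock: Fixed aluminium dock, walls 25 mm high, no floor. Origin: on the bench, where the centre of the stand's base belongs. x points into the dock (the stand's x then points the same way), y left of that. Stop wall at x = +76 mm; side walls at y = +-49 mm for x = -30 to +76 mm, flaring to y = +-65 mm at the mouth, x = -80 mm. Behind the stop wall, x = 97 to 147 mm, a steel anvil 45 mm high.
- gate (a joint): Angle of the steel gate bar (rad). 0 = shut, across the mouth behind the stand; its inner face is then 80 mm behind the dock's origin, so it shuts only if the base is home. Grows as the bar swings outward, anticlockwise from above; at 1.57 it points straight out of the mouth (dock's -x). Stops at 0 and 2.4. Stiff: stays where left, about 1 N near its tip moves it. Starts open, 1.75 to 2.25.
- gate_hinge (a point): Hinge axis of the gate, a vertical pin at x = -85, y = -80 mm of the dock's frame; this point is 25 mm above the bench.
- gate_tip (a point): Free end of the gate bar, 148 mm from the hinge axis, at height 25 mm. The bar is 10 mm thick, 24 mm high; its last 30 mm carry an upright tab 6 mm thick up to 49 mm height. Axes turn with the bar: y runs from hinge to tip (dock's y when shut), -x is the outer side, the one to push on to shut it.
- bottle: Bystander: white bottle, 52 mm diameter, 120 mm high; origin at the centre of its underside.
- beaker: Bystander: glass beaker, 70 mm diameter, 85 mm high; origin at the centre of its underside.
- tray: Bystander: grey open tray 90 x 140 x 35 mm; origin at the centre of its underside.

How it is judged:
By the outcome, as a careful person would: the job done as asked, in the order asked, and still so for the second after the job is handed in, with the robot touching nothing.
It also fails if it takes over 72 s, if anything falls off the work surface, if the arm or the gripper's body presses on something with over 40 N, if the wrist force passes 120 N, or if a joint passes its speed limit or range.

### The arm

A 7-joint arm with a two-finger parallel gripper is mounted at the origin on the work surface. World frame = base frame: x ahead of the robot, y to its left, z up, the work surface at z = 0. Lengths are in m, angles in rad, forces in N, time in s.
With the tool pointing down it reaches from about 0.35 to 0.9 m from the base axis. Payload 8.1 kg.
Tool frame: the origin (TCP) lies at the centre of the arm's flange, where the gripper is bolted on; the fingertips stand 178 mm ahead of it and the grasp point (between the pads) lies 159 mm ahead of it; z points along the fingers, y is the direction in which the jaws open and shut (so a half turn about z gives the same grasp; the last joint's range is limited). The gripper opens to 92 mm and grips with 3 to 60 N. Pads are 19 mm wide; open, the fingers measure 130 mm over their backs; the gripper's body (75 mm by 190 mm) begins 47 mm behind the grasp point.
Start: joints at [1.165, 0.434, 0.025, 1.573, -0.012, 1.134, -0.075], TCP at [0.186, -0.597, 0.405] pointing down, gripper open.
Joint ranges: [-2.62, 2.62], [-0.44, 2.09], [-1.27, 1.32], [0.08, 2.57], [-1.32, 4.46], [0.12, 2], [-2.74, 2.74]. Speed limits (rad/s): [2.22, 2.22, 3.01, 3.01, 3.14, 3.14, 3.14].

### API

Orientations are given as a rotation vector (axis times angle).
In Python, from cell import arm, get_image, camera_model gives the robot as it stands. The module is installed in compiled form; this text tells all that it offers.
- The arm moves only by the shell command python3 -m pendant 'ROWS' [FORCE]. ROWS is JSON, a list that holds one entry, the list of rows, each a list of 7 numbers: the shift along the tool's x, y, z in mm, then the turn, a rotation vector about the tool's x, y, z in rad, then the closure, from -1 (fully open) to 1 (shut). In form: [[[x, y, z, rx, ry, rz, hand], ...]]. A call has 1 to 20 rows; each row is the pose to reach, as a shift and turn from the pose commanded when the call began, along the tool's axes at that moment; what a row does not reach only later rows make up. A row lasts 1/8 s, in which the tool goes at most 62.5 mm and 10.7 degrees, less where a joint would pass 70% of its speed; a pose out of reach is approached as far as the arm can. A call with a gripper value outside its range is refused whole. The fingers move at their own pace and stop on an object; FORCE is the grip in N (left out, the last holds). Time passes only in rows, so rows that repeat a pose let the fingers close. It gives the time, the measured TCP pose, the force and the opening at its end, in the units of the state.
- arm.observe(): the state, without advancing time (a new reading comes with each control period).
- get_image(name): name is "side" or "top"; returns the picture (400x640x3 uint8, red, green, blue); there is no depth.
- camera_model(name): a dict with "fx", "fy", "cx", "cy" (pixels), "position" and "orientation" of the camera in the world. Camera axes: x right, y down, z forward; pixel columns grow to the right and rows downward; lengths in m; the calibration is good to about 2 mm. A picture is of the moment at which its call begins. camera_model takes no time and is no camera call.
- arm.sign_off(): hands the job in, once; it reports no verdict.
The state is a dict: "clock": time; "joints": joint angles; "dq": joint speeds; "joint_efforts": joint torques, N m; "position": TCP position; "ee_rot": TCP orientation; "force": force on the tool from outside, world axes, zero at the start; "ft_torque": the same for the moment, N m; "width": opening from 0.0 (shut) to 1.0 (fully open).
Only numpy, scipy, OpenCV 4.12 (cv2) and the standard library are available. Lean on these libraries where they do the work, as an engineer would, in place of code of your own. Each camera call takes 0.05 s, during which the arm holds its last target.

## Working session

There is one attempt and no reset: what is moved stays moved. The work goes in short steps, Python scripts to look and compute and a shell command to move; the robot and the scene stay as the last step left them, time stands still between calls to the robot, and variables do not carry over. Pictures are saved under pics/ and viewed, and the job is handed in when it is done.

```bash
mkdir -p pics; python3 - <<'E'
from cell import arm,get_image,camera_model
import cv2
for n in("side","top"):
    cv2.imwrite(f"pics/{n}0.png",get_image(n)[:,:,::-1]); print(n,camera_model(n))
print(arm.observe())
E
```

```text
side {'fx': 383.9704606821544, 'fy': 383.9704606821544, 'cx': 319.61692059626984, 'cy': 198.38783248530103, 'position': array([-0.06111511,  0.71189645,  0.71488715]), 'orientation': array([-0.91778491,  2.31357396, -1.23611066])}
top {'fx': 383.31212207931225, 'fy': 383.31212207931225, 'cx': 324.1217947248672, 'cy': 193.0417218036646, 'position': array([0.36411437, 0.06299396, 1.22738183]), 'orientation': array([-2.14922359,  2.13546424, -0.18803948])}
{'clock': 0.1, 'joints': array([ 1.16539877,  0.43513107,  0.02497323,  1.57403203, -0.0116129 ,
        1.13400822, -0.0750758 ]), 'dq': array([ 0.00087275, -0.00322341,  0.00020883, -0.00314952,  0.00187479,
        0.00010915, -0.00018449]), 'joint_efforts': array([ 2.66393341e-03, -6.69117594e+01,  9.87746604e-01, -3.15141678e+01,
       -6.05390361e-02,  3.73710506e-02,  3.44263924e-05]), 'position': array([ 0.18627564, -0.59636241,  0.40402705]), 'ee_rot': array([-3.10428956e+00, -4.73529418e-01,  5.21437703e-04]), 'force': array([0.10428818, 0.2182917 , 0.00791077]), 'ft_torque': array([ 0.08042255,  0.05189653, -0.00487462]), 'width': 1.0007828216373438}
```

View pics/top0.png

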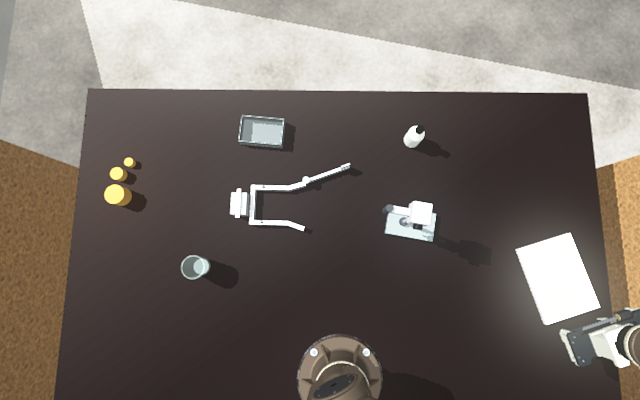

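View pics/side0.png

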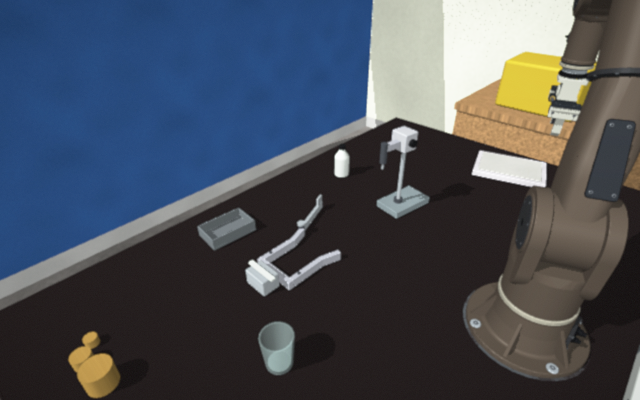

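```bash
cat > h.py <<'E'
import numpy as np,cv2
from scipy.spatial.transform import Rotation as R
from cell import arm,get_image,camera_model
def ray(n,u,v,z):
    c=camera_model(n);d=R.from_rotvec(c["orientation"]).apply([(u-c["cx"])/c["fx"],(v-c["cy"])/c["fy"],1.])
    p=c["position"];return p+d*(z-p[2])/d[2]
def proj(n,P):
    c=camera_model(n);q=R.from_rotvec(c["orientation"]).inv().apply(np.atleast_2d(P)-c["position"])
    return np.c_[q[:,0]/q[:,2]*c["fx"]+c["cx"],q[:,1]/q[:,2]*c["fy"]+c["cy"]]
def crop(n,x,y,w,h,s,out,pts=None):
    im=get_image(n)[:,:,::-1]
    a=cv2.resize(im[y:y+h,x:x+w],None,fx=s,fy=s,interpolation=cv2.INTER_CUBIC)
    for i in range(0,w,10):
        cv2.line(a,(i*s,0),(i*s,8 if i%50 else 16),(0,255,255),1)
        if i%20==0: cv2.putText(a,str(x+i),(i*s,24),0,.35,(0,255,255),1)
    for i in range(0,h,10):
        cv2.line(a,(0,i*s),(8,i*s),(0,255,255),1)
        if i%20==0: cv2.putText(a,str(y+i),(10,i*s+4),0,.35,(0,255,255),1)
    if pts is not None:
        for p in pts: cv2.circle(a,(int((p[0]-x+.5)*s),int((p[1]-y+.5)*s)),2,(0,0,255),-1)
    cv2.imwrite("pics/"+out,a)
E
python3 - <<'E'
from h import *
crop("top",220,150,140,95,5,"t1.png")
crop("top",370,190,90,60,8,"t2.png")
E
```

```text
(no output)
```

View pics/t1.png

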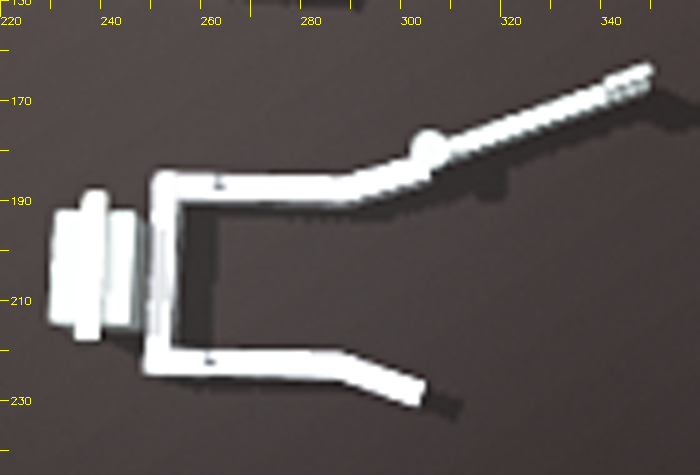

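View pics/t2.png

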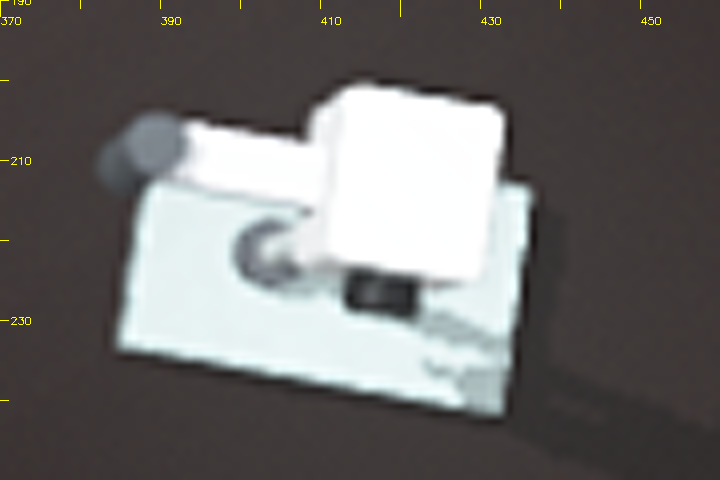

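```bash
cat >> h.py <<'E'
def T(pose,P):
    x,y,a=pose;P=np.atleast_2d(np.array(P,float));c,s=np.cos(a),np.sin(a)
    return np.c_[x+c*P[:,0]-s*P[:,1],y+s*P[:,0]+c*P[:,1],P[:,2]]
def dense(P,closed=True,n=30):
    P=np.array(P,float);Q=np.vstack([P,P[:1]]) if closed else P
    return np.vstack([Q[i]+(Q[i+1]-Q[i])*np.linspace(0,1,n)[:,None] for i in range(len(Q)-1)])
def base(z=.022): return [[.075,.045,z],[.075,-.045,z],[-.075,-.045,z],[-.075,.045,z]]
def dockin(z=.025): return [[-.08,.065,z],[-.03,.049,z],[.076,.049,z],[.076,-.049,z],[-.03,-.049,z],[-.08,-.065,z]]
E
python3 - <<'E'
from h import *
from scipy.optimize import least_squares
print("nadir",proj("top",[.364,.063,0]))
# stand
px=np.array([[384.5,233.2],[432.5,241.6],[436.2,213.3]])
L=[[.075,.045,.022],[-.075,.045,.022],[-.075,-.045,.022]]
W=np.array([ray("top",u,v,.022) for u,v in px]);print(W,np.linalg.norm(W[0]-W[1]),np.linalg.norm(W[1]-W[2]))
f=least_squares(lambda p:(proj("top",T(p,L))-px).ravel(),[.3,-.25,1.5]);print("stand",f.x,f.fun)
# dock rough: inner corners and ends
px=np.array([[255.2,190.5],[253.5,219.5],[303.7,226]])
for u,v in [(255.2,190.5),(253.5,219.5),(304.5,226),(305.5,179.5),(349,164.5)]: print(ray("top",u,v,.025))
E
```

```text
nadir [[319.05807534 255.94359002]]
[[ 0.4355628  -0.14190731  0.022     ]
 [ 0.41025883 -0.29210544  0.022     ]
 [ 0.49945672 -0.30749958  0.022     ]] 0.15231471081174877 0.0905165290789405
stand [ 0.46743154 -0.22506705  1.40041329] [ 0.51201671 -0.07271496 -0.24135701 -0.03591648 -0.27388372  0.12168617]
[0.56794578 0.26726112 0.025     ]
[0.4756716  0.26940672 0.025     ]
[0.45632185 0.10929564 0.025     ]
[0.60481253 0.10812751 0.025     ]
[ 0.65517258 -0.03125668  0.025     ]
```

```bash
python3 - <<'E'
from h import *
p=(.521,.192,1.55)
P=np.vstack([dense(dockin(.025),False),dense(dockin(0),False)])
w=T(p,P)
crop("top",225,160,100,75,8,"t3.png",proj("top",w))
pp=proj("side",w);print(pp.min(0),pp.max(0))
crop("side",240,215,110,85,7,"s3.png",pp)
E
```

```text
[265.28898185 229.1699285 ] [337.10594675 283.88464895]
```

View pics/t3.png

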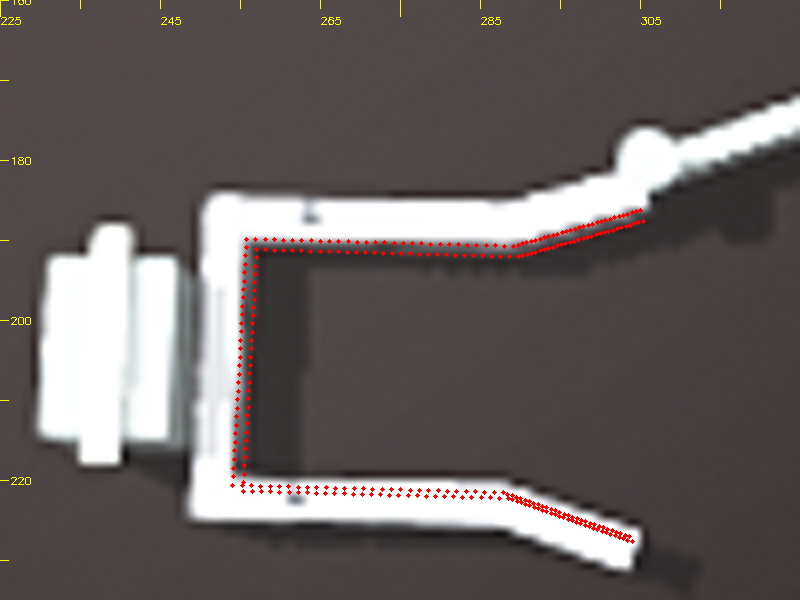

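View pics/s3.png

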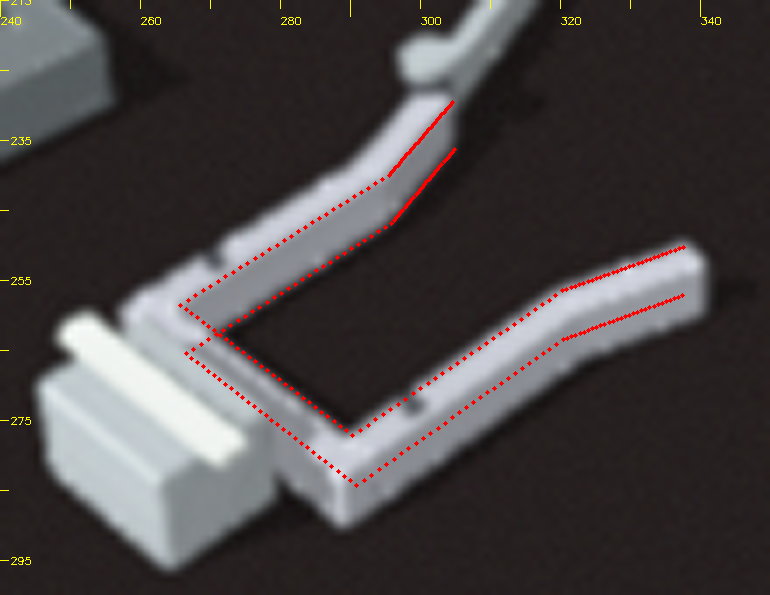

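```bash
cat >> h.py <<'E'
def delta(pos,rotvec,goal,xyaw):
    """tool-frame shift (mm) and turn to reach goal TCP with tool down, tool x at xyaw"""
    r=R.from_rotvec(rotvec)
    cx=np.array([np.cos(xyaw),np.sin(xyaw),0]);z=np.array([0,0,-1.])
    g=R.from_matrix(np.c_[cx,np.cross(z,cx),z])
    return r.inv().apply(np.array(goal)-pos)*1000,(r.inv()*g).as_rotvec()
E
python3 - <<'E'
from h import *
s=arm.observe();np.set_printoptions(suppress=True,precision=3)
h=1.40;o=np.array([.4674,-.2251])
g=o-np.array([np.cos(h),np.sin(h)])*.125
print(g,delta(s["position"],s["ee_rot"],[*g,.33],h))
E
```

```text
[ 0.446 -0.348] (array([ 322.   , -159.441,   74.534]), array([-0.   , -0.   , -1.097]))
```

```bash
python3 -m pendant '[[[20,-10,0,0,0,-0.08,-0.5],[55,-27,5,0,0,-0.2,0],[95,-47,12,0,0,-0.33,0],[135,-67,20,0,0,-0.47,0],[175,-87,30,0,0,-0.6,0],[215,-106,40,0,0,-0.74,0],[255,-126,52,0,0,-0.87,0],[285,-141,62,0,0,-0.98,0],[308,-152,70,0,0,-1.06,0],[322,-159,75,0,0,-1.097,0],[322,-159,75,0,0,-1.097,0],[322,-159,75,0,0,-1.097,0]]]'
python3 - <<'E'
from h import *
cv2.imwrite("pics/side1.png",get_image("side")[:,:,::-1])
crop("top",360,170,120,90,6,"t4.png")
E
```

```text
clock: 1.8
position: [0.4455, -0.35, 0.3299]
ee_rot: [2.406, 2.02, -0.001]
force: [-0.6, -0.5, 0.5]
width: 0.498
```

View pics/side1.png

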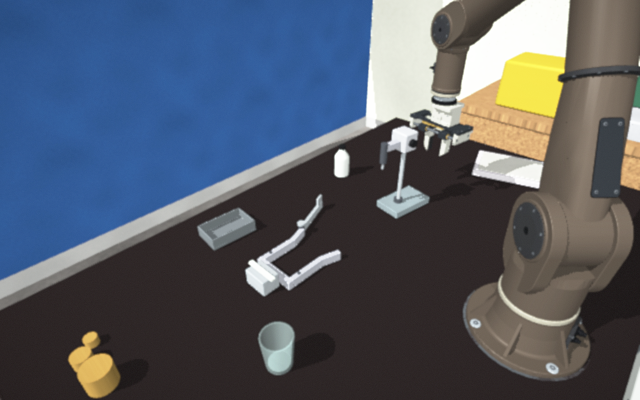

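View pics/t4.png

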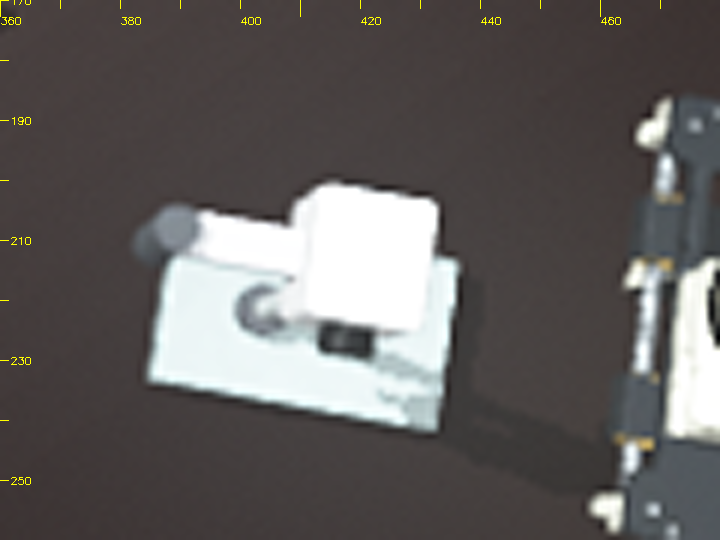

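```bash
python3 -m pendant '[[[0,0,25,0,0,0,0],[0,0,60,0,0,0,0],[0,0,95,0,0,0,0],[0,0,125,0,0,0,0],[0,0,139,0,0,0,0],[6,0,143,0,0,0,0],[14,0,143,0,0,0,0],[22,0,143,0,0,0,0],[28,0,143,0,0,0,0],[30,0,143,0,0,0,0],[30,0,143,0,0,0,0]]]'
python3 - <<'E'
from h import *
crop("side",360,100,120,130,5,"s5.png",proj("side",T((.4674,-.2251,1.40),np.vstack([dense(base(.022)),dense(base(0))]))))
crop("top",370,180,120,80,6,"t5.png",proj("top",T((.4674,-.2251,1.40),dense(base(.022)))))
E
```

```text
clock: 3.28
position: [0.4515, -0.3192, 0.1869]
ee_rot: [2.403, 2.024, -0.0]
force: [-0.9, -0.4, -0.4]
width: 0.495
```

View pics/s5.png

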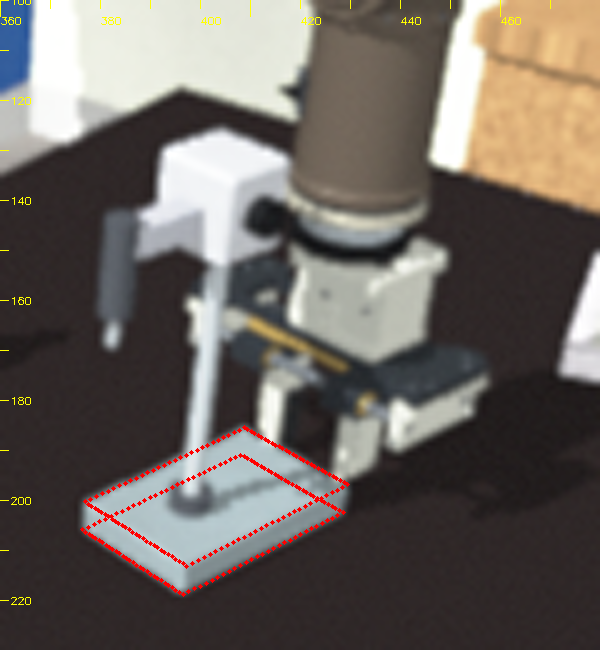

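View pics/t5.png

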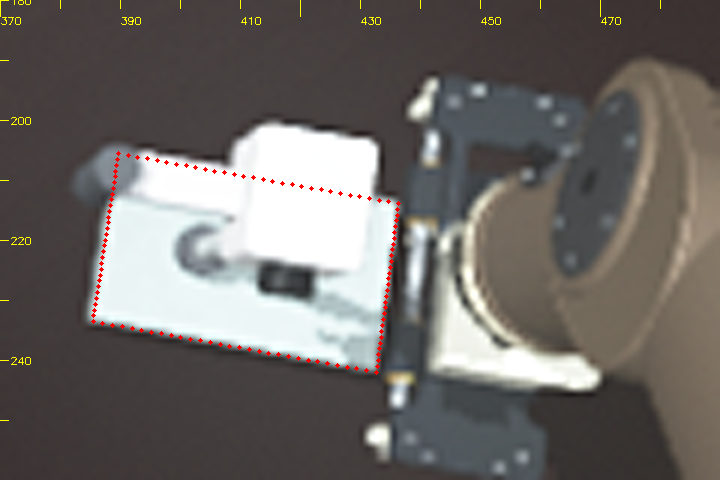

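```bash
cat >> h.py <<'E'
def plan(tool,segs,step=.004,ahead=.1045):
    """tool=(x,y,h); segs [(len,dh)] for point 'ahead' of tool, moving along heading; prints rows rel. to start per call of 20"""
    x,y,h=tool;cx,cy=x+ahead*np.cos(h),y+ahead*np.sin(h);out=[]
    for L,dh in segs:
        n=max(1,round(L/step))
        for i in range(n):
            h+=dh/n/2;cx+=L/n*np.cos(h);cy+=L/n*np.sin(h);h+=dh/n/2
            out.append((cx-ahead*np.cos(h),cy-ahead*np.sin(h),h))
    out=np.array(out)
    o=np.array(tool);k=0
    while k<len(out):
        c,s=np.cos(o[2]),np.sin(o[2])
        for p in out[k:k+20]:
            d=p-o;print([round((c*d[0]+s*d[1])*1000,1),round((s*d[0]-c*d[1])*1000,1),round(-d[2],3)],end=" ")
        k+=20;o=out[min(k,len(out))-1];print("\n end",o.round(4))
E
python3 - <<'E'
from h import *
plan((.4515,-.3192,1.40),[(.012,0),(.04,-.04),(.14,0),(.11,.20),(.09,0)])
E
```

```text
[np.float64(4.0), np.float64(-0.0), np.float64(-0.0)] [np.float64(8.0), np.float64(-0.0), np.float64(-0.0)] [np.float64(12.0), np.float64(-0.0), np.float64(-0.0)] [np.float64(16.0), np.float64(-0.4), np.float64(0.004)] [np.float64(20.0), np.float64(-0.8), np.float64(0.008)] [np.float64(24.0), np.float64(-1.2), np.float64(0.012)] [np.float64(28.0), np.float64(-1.5), np.float64(0.016)] [np.float64(32.0), np.float64(-1.9), np.float64(0.02)] [np.float64(36.0), np.float64(-2.2), np.float64(0.024)] [np.float64(40.0), np.float64(-2.5), np.float64(0.028)] [np.float64(44.0), np.float64(-2.8), np.float64(0.032)] [np.float64(48.1), np.float64(-3.1), np.float64(0.036)] [np.float64(52.1), np.float64(-3.4), np.float64(0.04)] [np.float64(56.1), np.float64(-3.2), np.float64(0.04)] [np.float64(60.1), np.float64(-3.1), np.float64(0.04)] [np.float64(64.1), np.float64(-2.9), np.float64(0.04)] [np.float64(68.1), np.float64(-2.7), np.float64(0.04)] [np.float64(72.1), np.float64(-2.6), np.float64(0.04)] [np.float64(76.1), np.float64(-2.4), np.float64(0.04)] [np.float64(80.1), np.float64(-2.3), np.float64(0
[... 3744 characters left out ...]
at64(-0.0)] [np.float64(28.6), np.float64(-0.0), np.float64(-0.0)] [np.float64(32.7), np.float64(-0.0), np.float64(-0.0)] [np.float64(36.8), np.float64(-0.0), np.float64(-0.0)] [np.float64(40.9), np.float64(-0.0), np.float64(-0.0)] [np.float64(45.0), np.float64(-0.0), np.float64(-0.0)] [np.float64(49.1), np.float64(-0.0), np.float64(-0.0)] [np.float64(53.2), np.float64(-0.0), np.float64(-0.0)] [np.float64(57.3), np.float64(-0.0), np.float64(-0.0)] [np.float64(61.4), np.float64(-0.0), np.float64(-0.0)] [np.float64(65.5), np.float64(-0.0), np.float64(-0.0)] [np.float64(69.5), np.float64(-0.0), np.float64(-0.0)] [np.float64(73.6), np.float64(-0.0), np.float64(-0.0)] 
 end [0.5202 0.0664 1.56  ]
```

```bash
python3 -m pendant '[[[2,0,0,0,0,0,0],[4,0,0,0,0,0,0],[6,0,0,0,0,0,0],[8,0,0,0,0,0,0],[10,0,0,0,0,0,0],[12,0,0,0,0,0,0],[15,-0.3,0,0,0,0.003,0],[18,-0.6,0,0,0,0.006,0],[22,-1,0,0,0,0.01,0],[26,-1.4,0,0,0,0.014,0],[30,-1.7,0,0,0,0.018,0],[34,-2,0,0,0,0.022,0],[38,-2.3,0,0,0,0.026,0],[42,-2.6,0,0,0,0.03,0],[46,-3,0,0,0,0.034,0],[50,-3.2,0,0,0,0.038,0],[54,-3.3,0,0,0,0.04,0],[57,-3.2,0,0,0,0.04,0],[59,-3.1,0,0,0,0.04,0],[60,-3.1,0,0,0,0.04,0]]]'
python3 - <<'E'
from h import *
print(arm.observe()["position"])
# predicted stand from tool
p=arm.observe();h=1.36;o=p["position"][:2]+.0845*np.array([np.cos(h),np.sin(h)]);print(o)
pp=np.vstack([dense(base(.022)),dense(base(0))])
crop("top",350,180,130,80,6,"t6.png",proj("top",T((*o,h),dense(base(.022)))))
crop("side",330,90,140,130,5,"s6.png",proj("side",T((*o,h),pp)))
E
```

```text
clock: 5.88
position: [0.4586, -0.2595, 0.1868]
ee_rot: [2.443, 1.975, -0.0]
force: [-1.0, -4.4, -0.4]
width: 0.499
[ 0.45859523 -0.259534    0.18675182]
[ 0.4762759  -0.17690444]
```

View pics/t6.png

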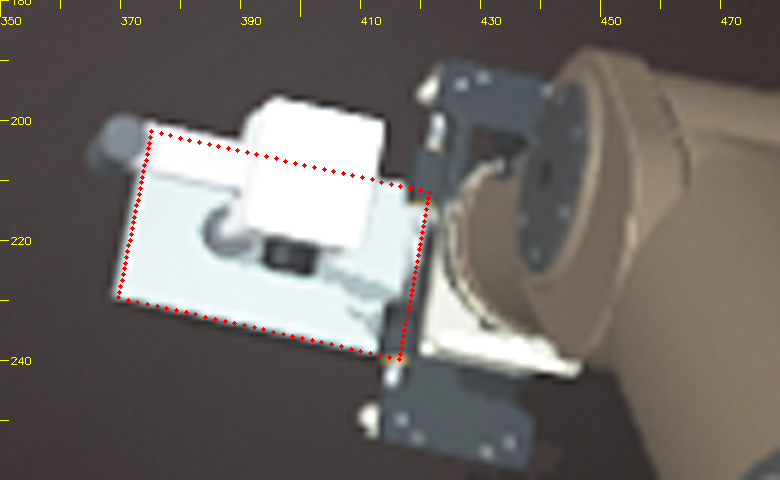

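View pics/s6.png

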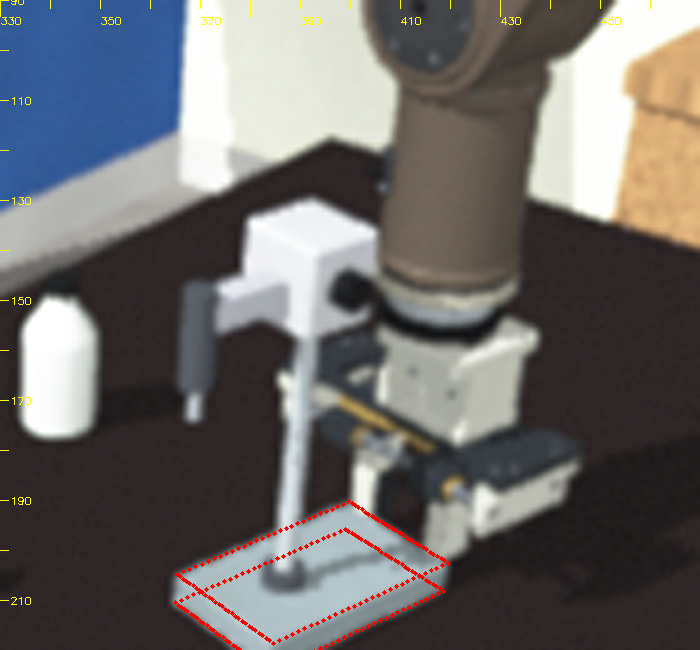

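```bash
python3 -m pendant '[[[2,0,0,0,0,0,0],[5,0,0,0,0,0,0],[9,0,0,0,0,0,0],[13,0,0,0,0,0,0],[18,0,0,0,0,0,0],[23,0,0,0,0,0,0],[28,0,0,0,0,0,0],[33,0,0,0,0,0,0],[38,0,0,0,0,0,0],[43,0,0,0,0,0,0],[48,0,0,0,0,0,0],[53,0,0,0,0,0,0],[58,0,0,0,0,0,0],[63,0,0,0,0,0,0],[68,0,0,0,0,0,0],[73,0,0,0,0,0,0],[78,0,0,0,0,0,0],[82,0,0,0,0,0,0],[85,0,0,0,0,0,0],[86,0,0,0,0,0,0]]]'
python3 - <<'E'
from h import *
p=arm.observe();h=1.36;o=p["position"][:2]+.0845*np.array([np.cos(h),np.sin(h)]);print(o)
crop("top",310,165,150,90,5,"t7.png",proj("top",T((*o,h),dense(base(.022)))))
plan((*p["position"][:2],1.36),[(.044,0),(.11,.2),(.09,0)])
E
```

```text
clock: 8.48
position: [0.4766, -0.1753, 0.1867]
ee_rot: [-2.443, -1.975, -0.0]
force: [-1.4, -5.3, 0.5]
width: 0.502
[ 0.49432581 -0.09266715]
[np.float64(4.0), np.float64(0.0), np.float64(-0.0)] [np.float64(8.0), np.float64(0.0), np.float64(-0.0)] [np.float64(12.0), np.float64(0.0), np.float64(-0.0)] [np.float64(16.0), np.float64(0.0), np.float64(-0.0)] [np.float64(20.0), np.float64(0.0), np.float64(-0.0)] [np.float64(24.0), np.float64(0.0), np.float64(-0.0)] [np.float64(28.0), np.float64(0.0), np.float64(-0.0)] [np.float64(32.0), np.float64(0.0), np.float64(-0.0)] [np.float64(36.0), np.float64(0.0), np.float64(-0.0)] [np.float64(40.0), np.float64(0.0), np.float64(-0.0)] [np.float64(44.0), np.float64(0.0), np.float64(-0.0)] [np.float64(47.9), np.float64(0.7), np.float64(-0.007)] [np.float64(51.9), np.float64(1.4), np.float64(-0.014)] [np.float64(55.8), np.float64(2.1), np.float64(-0.021)] [np.float64(59.8), np.float64(2.8), np.float64(-0.029)] [np.float64(63.7), np.float64(3.4), np.float64(-0.036)] [np.float64(67.7), np.float64(4.0), np.float64(-0.043)] [np.float64(71.6), np.float64
[... 1826 characters left out ...]
), np.float64(-0.0), np.float64(-0.0)] [np.float64(45.0), np.float64(-0.0), np.float64(-0.0)] [np.float64(49.1), np.float64(-0.0), np.float64(-0.0)] [np.float64(53.2), np.float64(-0.0), np.float64(-0.0)] [np.float64(57.3), np.float64(-0.0), np.float64(-0.0)] [np.float64(61.4), np.float64(-0.0), np.float64(-0.0)] [np.float64(65.5), np.float64(-0.0), np.float64(-0.0)] [np.float64(69.5), np.float64(-0.0), np.float64(-0.0)] [np.float64(73.6), np.float64(-0.0), np.float64(-0.0)] [np.float64(77.7), np.float64(-0.0), np.float64(-0.0)] [np.float64(81.8), np.float64(-0.0), np.float64(-0.0)] 
 end [0.5197 0.0605 1.56  ]
[np.float64(4.1), np.float64(-0.0), np.float64(-0.0)] 
 end [0.5197 0.0646 1.56  ]
```

View pics/t7.png

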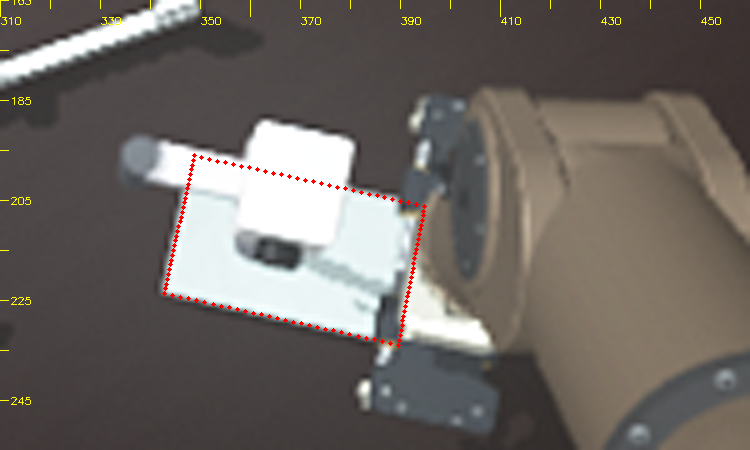

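```bash
python3 -m pendant '[[[2,0,0,0,0,0,0],[5,0,0,0,0,0,0],[9,0,0,0,0,0,0],[13,0,0,0,0,0,0],[18,0,0,0,0,0,0],[23,0,0,0,0,0,0],[28,0,0,0,0,0,0],[33,0,0,0,0,0,0],[38,0,0,0,0,0,0],[43,0,0,0,0,0,0],[48,0,0,0,0,0,0],[52,0.2,0,0,0,-0.002,0],[56,0.7,0,0,0,-0.007,0],[60,1.4,0,0,0,-0.014,0],[64,2.1,0,0,0,-0.021,0],[68,2.8,0,0,0,-0.029,0],[72,3.4,0,0,0,-0.036,0],[76,4,0,0,0,-0.043,0],[79,4.4,0,0,0,-0.049,0],[80,4.5,0,0,0,-0.05,0]]]'
python3 - <<'E'
from h import *
p=arm.observe();h=1.41;o=p["position"][:2]+.0845*np.array([np.cos(h),np.sin(h)]);print(o)
crop("top",250,150,160,90,5,"t8.png",proj("top",T((*o,h),dense(base(.022)))))
crop("side",280,120,140,130,5,"s8.png",proj("side",T((*o,h),np.vstack([dense(base(.022)),dense(base(0))]))))
E
```

```text
clock: 11.02
position: [0.4978, -0.098, 0.1867]
ee_rot: [-2.393, -2.036, 0.0]
force: [-1.0, -5.6, 1.9]
width: 0.502
[ 0.51132565 -0.01458817]
```

View pics/t8.png

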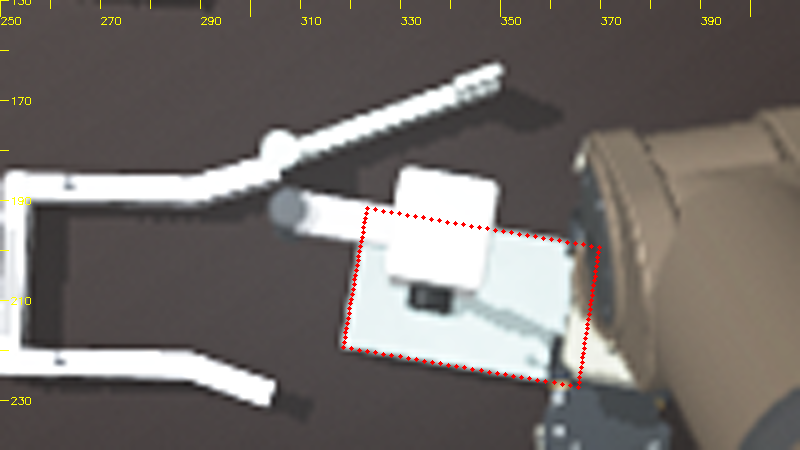

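View pics/s8.png

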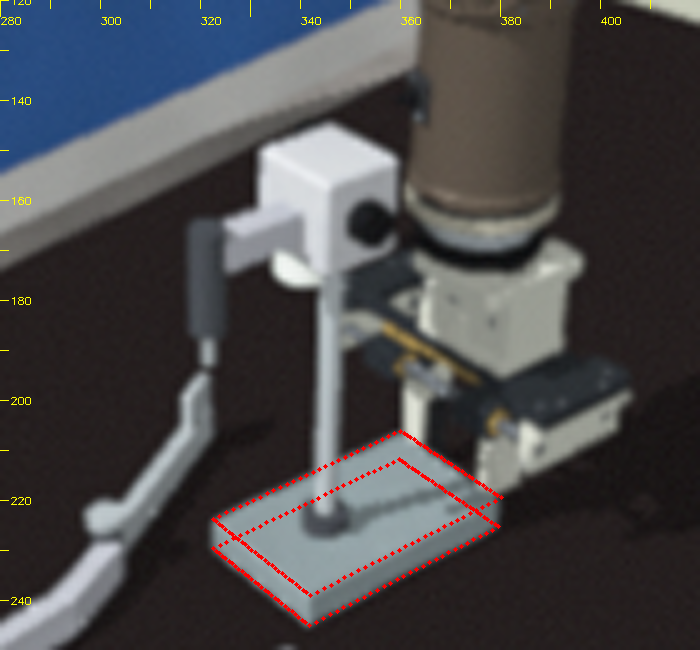

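```bash
python3 - <<'E'
from h import *
plan((.4978,-.098,1.41),[(.08,.15),(.02,0)],step=.005)
E
```

```text
[np.float64(5.0), np.float64(1.0), np.float64(-0.009)] [np.float64(10.0), np.float64(1.9), np.float64(-0.019)] [np.float64(15.0), np.float64(2.7), np.float64(-0.028)] [np.float64(20.1), np.float64(3.5), np.float64(-0.037)] [np.float64(25.1), np.float64(4.3), np.float64(-0.047)] [np.float64(30.1), np.float64(5.0), np.float64(-0.056)] [np.float64(35.2), np.float64(5.7), np.float64(-0.066)] [np.float64(40.3), np.float64(6.3), np.float64(-0.075)] [np.float64(45.3), np.float64(6.9), np.float64(-0.084)] [np.float64(50.4), np.float64(7.4), np.float64(-0.094)] [np.float64(55.5), np.float64(7.9), np.float64(-0.103)] [np.float64(60.5), np.float64(8.4), np.float64(-0.112)] [np.float64(65.6), np.float64(8.7), np.float64(-0.122)] [np.float64(70.7), np.float64(9.1), np.float64(-0.131)] [np.float64(75.8), np.float64(9.4), np.float64(-0.141)] [np.float64(80.9), np.float64(9.6), np.float64(-0.15)] [np.float64(85.8), np.float64(8.9), np.float64(-0.15)] [np.float64(90.8), np.float64(8.1), np.float64(-0.15)] [np.float64(95.7), np.float64(7.4), np.float64(-0.15)] [np.float64(100.6), np.float64(6.6), np.float64(-0.15)] 
 end [5.205e-01 3.000e-04 1.560e+00]
```

```bash
python3 -m pendant '[[[2,0.4,0,0,0,-0.004,0],[5,1,0,0,0,-0.009,0],[10,1.9,0,0,0,-0.019,0],[15,2.7,0,0,0,-0.028,0],[20,3.5,0,0,0,-0.037,0],[25,4.3,0,0,0,-0.047,0],[30,5,0,0,0,-0.056,0],[35,5.7,0,0,0,-0.066,0],[40,6.3,0,0,0,-0.075,0],[45,6.9,0,0,0,-0.084,0],[50,7.4,0,0,0,-0.094,0],[55,7.9,0,0,0,-0.103,0],[60,8.3,0,0,0,-0.112,0],[65,8.7,0,0,0,-0.122,0],[70,9.1,0,0,0,-0.131,0],[75,9.4,0,0,0,-0.141,0],[79,9.6,0,0,0,-0.148,0],[82,9.5,0,0,0,-0.15,0],[84,9.2,0,0,0,-0.15,0],[85,9,0,0,0,-0.15,0]]]'
python3 - <<'E'
from h import *
p=arm.observe();h=1.56;o=p["position"][:2]+.0845*np.array([np.cos(h),np.sin(h)]);print(o)
D=T((.5225,.192,1.56),dense(dockin(.025),False))
crop("top",235,155,150,90,5,"t9.png",np.vstack([proj("top",T((*o,h),dense(base(.022)))),proj("top",D)]))
crop("side",240,130,140,160,4,"s9.png",np.vstack([proj("side",T((*o,h),np.vstack([dense(base(.022)),dense(base(0))]))),proj("side",D)]))
E
```

```text
clock: 13.62
position: [0.5203, -0.0158, 0.1867]
ee_rot: [2.234, 2.209, -0.0]
force: [-0.4, -5.7, 0.9]
width: 0.501
[0.52117472 0.06870535]
```

View pics/t9.png

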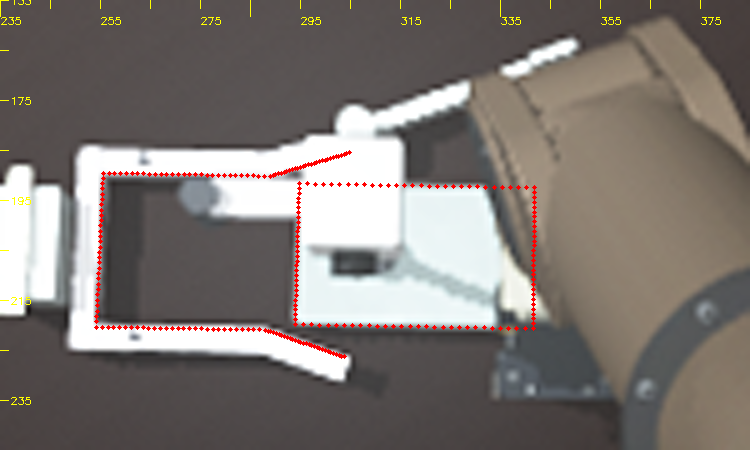

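View pics/s9.png

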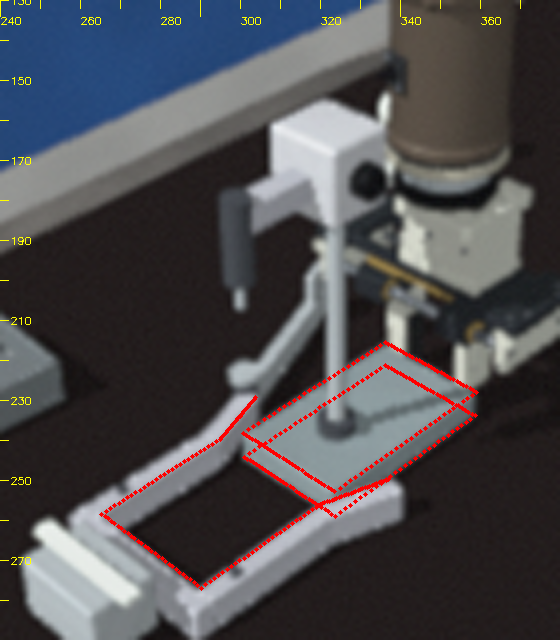

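```bash
python3 -m pendant '[[[2,0,0,0,0,0,0],[5,0.1,0,0,0,0,0],[9,0.2,0,0,0,0,0],[13,0.4,0,0,0,0,0],[17,0.6,0,0,0,0,0],[21,0.8,0,0,0,0,0],[25,1,0,0,0,0,0],[29,1.2,0,0,0,0,0],[33,1.3,0,0,0,0,0],[37,1.4,0,0,0,0,0],[41,1.5,0,0,0,0,0],[45,1.5,0,0,0,0,0],[49,1.5,0,0,0,0,0],[53,1.5,0,0,0,0,0],[57,1.5,0,0,0,0,0],[61,1.5,0,0,0,0,0],[65,1.5,0,0,0,0,0],[68,1.5,0,0,0,0,0],[70,1.5,0,0,0,0,0]]]'
python3 - <<'E'
from h import *
p=arm.observe();h=1.56;o=p["position"][:2]+.0845*np.array([np.cos(h),np.sin(h)]);print(o,p["force"])
D=T((.5225,.192,1.56),dense(dockin(.025),False))
crop("top",235,155,130,90,6,"t10.png",np.vstack([proj("top",T((*o,h),dense(base(.022)))),proj("top",D)]))
crop("side",240,130,140,160,4,"s10.png",np.vstack([proj("side",T((*o,h),np.vstack([dense(base(.022)),dense(base(0))])))]))
E
```

```text
clock: 16.1
position: [0.5224, 0.0541, 0.1867]
ee_rot: [2.234, 2.209, -0.001]
force: [-0.1, -5.7, 2.1]
width: 0.5
[0.52335121 0.13854562] [-0.12960889 -5.72613251  2.07493767]
```

View pics/t10.png

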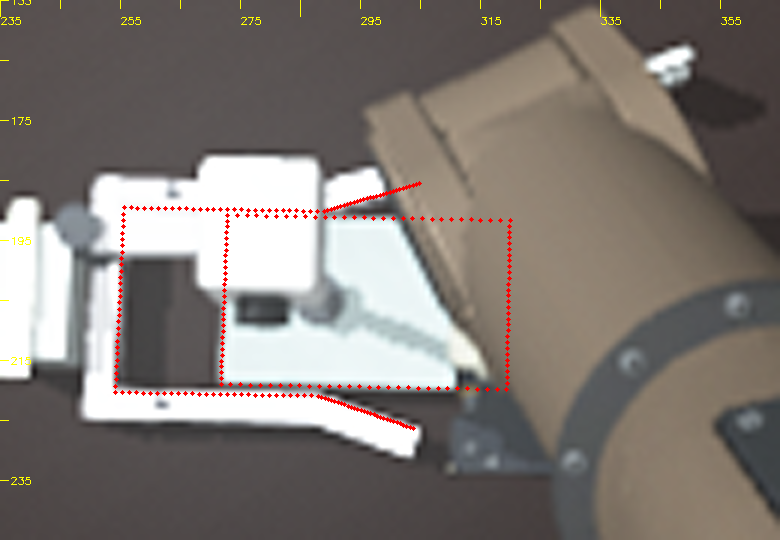

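View pics/s10.png

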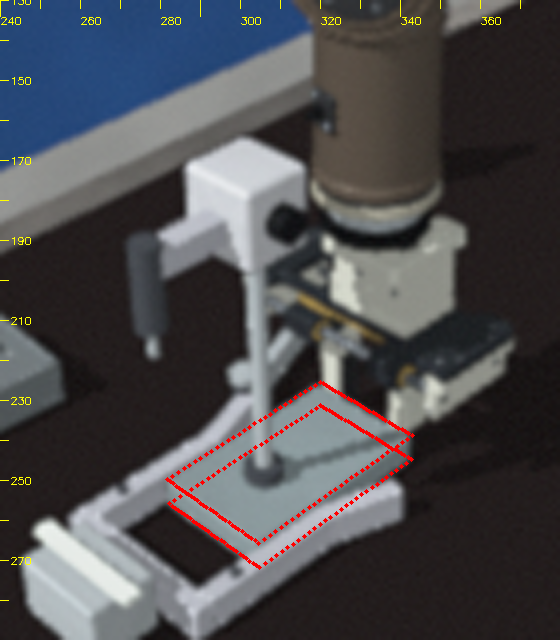

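```bash
python3 -m pendant '[[[2,0,0,0,0,0,0],[5,0,0,0,0,0,0],[9,0,0,0,0,0,0],[13,0,0,0,0,0,0],[17,0,0,0,0,0,0],[21,0,0,0,0,0,0],[25,0,0,0,0,0,0],[29,0,0,0,0,0,0],[33,0,0,0,0,0,0],[36,0,0,0,0,0,0],[39,0,0,0,0,0,0],[42,0,0,0,0,0,0],[44,0,0,0,0,0,0],[46,0,0,0,0,0,0],[47,0,0,0,0,0,0],[48,0,0,0,0,0,0],[48,0,0,0,0,0,0]]]'

```

```text
clock: 18.32
position: [0.523, 0.1018, 0.1867]
ee_rot: [2.234, 2.209, -0.001]
force: [-1.2, -6.4, 3.6]
width: 0.499
```

```bash
python3 -m pendant '[[[0.7,0,0,0,0,0,0],[1.5,0,0,0,0,0,0],[2.2,0,0,0,0,0,0],[3,0,0,0,0,0,0],[3.7,0,0,0,0,0,0],[4.5,0,0,0,0,0,0],[4.5,0,0,0,0,0,0]]]'

```

```text
clock: 19.2
position: [0.523, 0.1063, 0.1867]
ee_rot: [2.234, 2.208, -0.001]
force: [-0.8, -6.2, 3.9]
width: 0.498
```

```bash
python3 -m pendant '[[[0.5,0,0,0,0,0,0],[1,0,0,0,0,0,0],[1.5,0,0,0,0,0,0],[2,0,0,0,0,0,0],[2,0,0,0,0,0,0]]]'
python3 - <<'E'
from h import *
p=arm.observe();h=1.56;o=p["position"][:2]+.0845*np.array([np.cos(h),np.sin(h)]);print(o,p["force"])
crop("side",240,130,140,160,4,"s11.png")
crop("top",235,155,130,90,6,"t11.png")
E
```

```text
clock: 19.82
position: [0.523, 0.1082, 0.1867]
ee_rot: [2.234, 2.208, -0.001]
force: [-1.2, -5.4, 3.2]
width: 0.494
[0.52394603 0.19268885] [-1.20068024 -5.40932969  3.22326904]
```

View pics/s11.png

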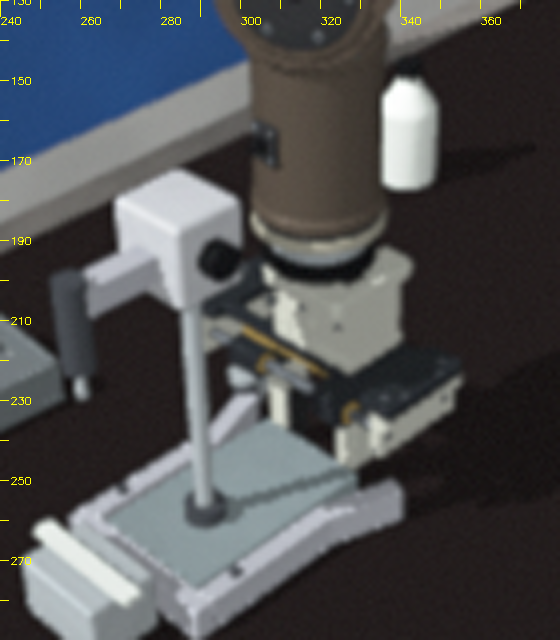

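View pics/t11.png

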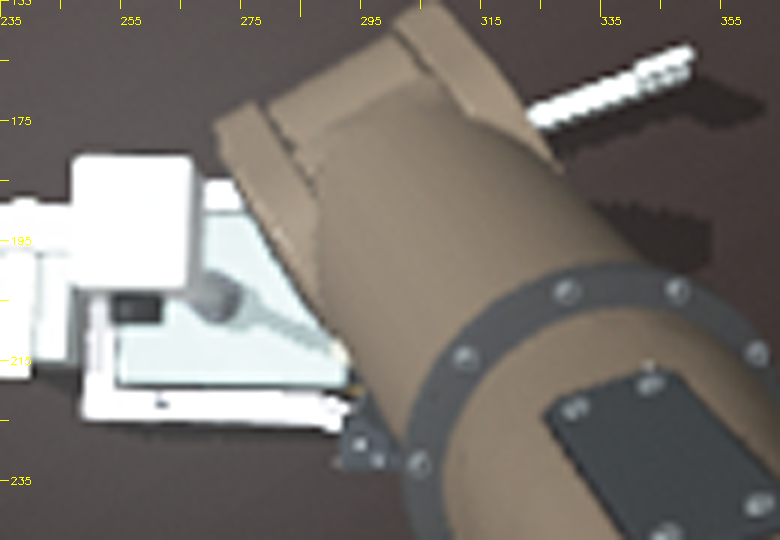

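Very nearly home; push on in fine steps until the force rises.

```bash
python3 -m pendant '[[[0.5,0,0,0,0,0,0],[1,0,0,0,0,0,0],[1.5,0,0,0,0,0,0],[1.5,0,0,0,0,0,0]]]'
```

```text
clock: 20.42
position: [0.523, 0.1095, 0.1867]
ee_rot: [2.234, 2.208, -0.002]
force: [1.2, -6.1, 4.9]
width: 0.498
```

```bash
python3 -m pendant '[[[0.5,0,0,0,0,0,0],[1,0,0,0,0,0,0],[1,0,0,0,0,0,0]]]';  python3 -m pendant '[[[0.5,0,0,0,0,0,0],[1,0,0,0,0,0,0],[1,0,0,0,0,0,0]]]'
```

```text
clock: 20.8
position: [0.5231, 0.1098, 0.1867]
ee_rot: [2.234, 2.207, -0.003]
force: [0.2, -9.4, 3.7]
width: 0.502
clock: 21.18
position: [0.5231, 0.11, 0.1867]
ee_rot: [2.235, 2.206, -0.005]
force: [-0.0, -12.6, 6.9]
width: 0.504
```

```bash
python3 -m pendant '[[[-4,0,0,0,0,0,0],[-14,0,0,0,0,0,0],[-30,0,0,0,0,0,0],[-50,0,0,0,0,0,0],[-75,0,-10,0,0,0,0],[-100,0,-30,0,0,0,0.3],[-125,0,-55,0,0,0,1],[-145,0,-75,0,0,0,1],[-155,0,-90,0,0,0,1],[-160,0,-95,0,0,0,1],[-160,0,-95,0,0,0,1]]]'
python3 - <<'E'
from h import *
D=T((.5235,.1935,1.56),dense(base(.022)))
B=T((.5235,.1935,1.56),np.vstack([dense(base(.022)),dense(base(0))]))
crop("top",220,150,150,90,5,"t12.png")
crop("side",240,160,120,130,5,"s12.png",proj("side",B))
E
```

```text
clock: 22.55
position: [0.5213, -0.0477, 0.2816]
ee_rot: [-2.234, -2.209, -0.0]
force: [-0.7, -0.3, -0.0]
width: 0.007
```

View pics/t12.png

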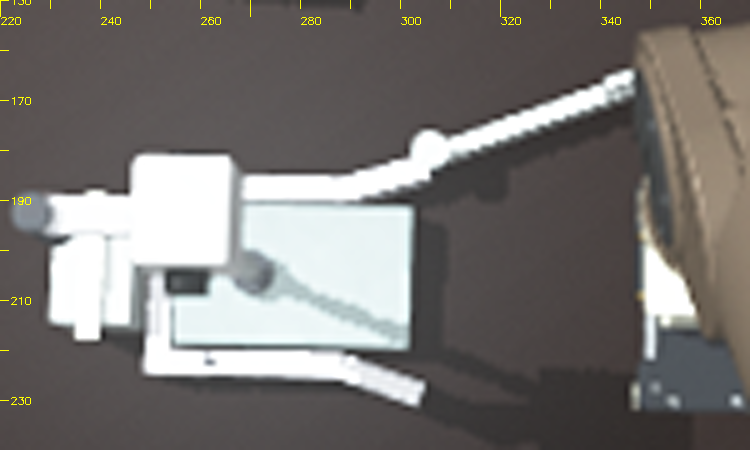

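View pics/s12.png

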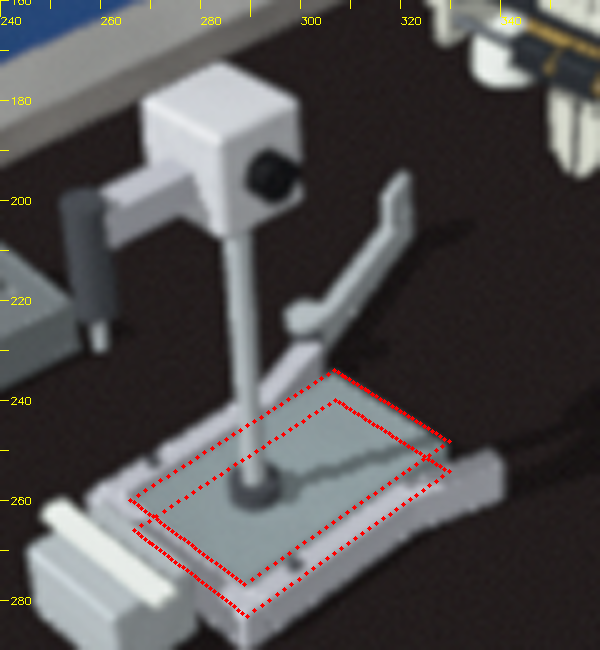

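```bash
python3 - <<'E'
from h import *
s=arm.observe();print(s["joints"].round(3))
H=np.array([.603,.108])
th0=np.arctan2(-.031-H[1],.655-H[0])
print("th0",th0, "gate",th0+2*np.pi-(1.56+np.pi/2))
r=.125
for th in np.linspace(th0+.0,1.56+np.pi/2-2*np.pi,9):
    off=.005+.0095
    u=np.array([np.cos(th),np.sin(th)]);t=np.array([np.sin(th),-np.cos(th)])
    print(round(th,3),(H+r*u-t*off).round(4),"push yaw",round(th-np.pi/2,3))
E
```

```text
[ 0.231  0.439 -0.321  1.942  0.189  0.791 -0.206]
th0 -1.212814299893946 gate 1.9395746804907437
-1.213 [ 0.6604 -0.004 ] push yaw -2.784
-1.455 [ 0.6318 -0.0145] push yaw -3.026
-1.698 [ 0.6016 -0.0178] push yaw -3.269
-1.94 [ 0.5714 -0.0138] push yaw -3.511
-2.183 [ 0.5431 -0.0027] push yaw -3.753
-2.425 [0.5183 0.015 ] push yaw -3.996
-2.667 [0.4984 0.038 ] push yaw -4.238
-2.91 [0.4847 0.0652] push yaw -4.481
-3.152 [0.4779 0.0949] push yaw -4.723
```

```bash
python3 - <<'E'
from h import *
np.set_printoptions(suppress=True,precision=3)
for u,v in[(415,138),(285,148),(405,146)]:print(ray("top",u,v,.0))
s=arm.observe()
print(delta(s["position"],s["ee_rot"],[.695,.008,.2816],-2.784))
E
```

```text
[ 0.754 -0.254  0.   ]
[0.715 0.178 0.   ]
[ 0.726 -0.22   0.   ]
(array([ 56.783, 173.249,  -0.679]), array([-0.   , -0.001, -1.938]))
```

```bash
python3 -m pendant '[[[2,8,0,0,0,-0.1,1],[7,25,0,0,0,-0.25,1],[13,42,0,0,0,-0.41,1],[19,60,0,0,0,-0.57,1],[24,77,0,0,0,-0.73,1],[29,93,0,0,0,-0.89,1],[34,108,0,0,0,-1.05,1],[39,122,0,0,0,-1.21,1],[44,136,0,0,0,-1.37,1],[48,148,0,0,0,-1.53,1],[52,158,0,0,0,-1.69,1],[55,167,0,0,0,-1.83,1],[57,173,0,0,0,-1.938,1],[57,173,0,0,0,-1.938,1],[57,173,0,0,0,-1.938,1]]]'
python3 - <<'E'
from h import *
print(arm.observe()["joints"].round(2),R.from_rotvec(arm.observe()["ee_rot"]).as_matrix()[:2,0])
cv2.imwrite("pics/side13.png",get_image("side")[:,:,::-1])
E
```

```text
clock: 24.52
position: [0.6947, 0.0078, 0.2811]
ee_rot: [0.554, -3.091, -0.001]
force: [-0.6, -0.7, 1.1]
width: 0.006
[ 0.34  0.78 -0.75  1.47  0.56  1.12  1.41] [-0.93785069 -0.34703792]
```

View pics/side13.png

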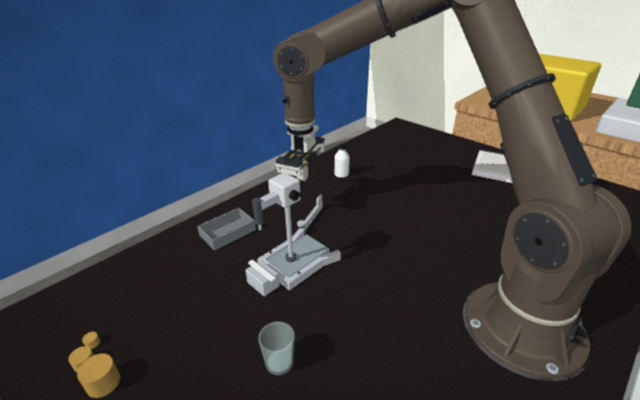

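```bash
python3 -m pendant '[[[0,0,15,0,0,0,1],[0,0,40,0,0,0,1],[0,0,65,0,0,0,1],[0,0,83,0,0,0,1],[0,0,91,0,0,0,1],[0,0,91,0,0,0,1]]]'
cat >> h.py <<'E'
def tip(th,r=.125,off=.0145,H=(.603,.108)):
    u=np.array([np.cos(th),np.sin(th)]);t=np.array([np.sin(th),-np.cos(th)])
    return np.array(H)+r*u-t*off
def gaterows(pos,rot,ths,off=.0145):
    for th in ths:
        d,w=delta(np.array(pos),rot,[*tip(th,off=off),pos[2]],th-np.pi/2)
        print(f"[{d[0]:.0f},{d[1]:.0f},0,0,0,{w[2]:.3f},1]",end=",")
    print()
E
python3 - <<'E'
from h import *
s=arm.observe();print(s["position"])
cv2.imwrite("pics/t14.png",cv2.resize(get_image("top")[140:240,220:380,::-1],None,fx=5,fy=5))
crop("side",240,120,130,140,4,"s14.png")
print(delta(s["position"],s["ee_rot"],[*tip(-1.213),.19],-2.784))
gaterows(s["position"],s["ee_rot"],-1.213-np.arange(1,17)*.065)
E
```

```text
clock: 25.32
position: [0.695, 0.0073, 0.1904]
ee_rot: [0.556, -3.091, -0.0]
force: [-0.3, -0.8, 0.5]
width: 0.003
[0.69496948 0.00730038 0.1903696 ]
(array([36.38141693,  1.4682524 ,  0.38818723]), array([ 0.00017711, -0.00050364, -0.00152252]))
[45,1,0,0,0,0.063,1],[53,1,0,0,0,0.128,1],[61,1,0,0,0,0.193,1],[69,2,0,0,0,0.258,1],[77,3,0,0,0,0.323,1],[85,5,0,0,0,0.388,1],[93,8,0,0,0,0.453,1],[100,11,0,0,0,0.518,1],[108,14,0,0,0,0.583,1],[115,18,0,0,0,0.648,1],[122,22,0,0,0,0.713,1],[129,27,0,0,0,0.778,1],[135,32,0,0,0,0.843,1],[141,38,0,0,0,0.908,1],[146,44,0,0,0,0.973,1],[151,50,0,0,0,1.038,1],
```

View pics/t14.png

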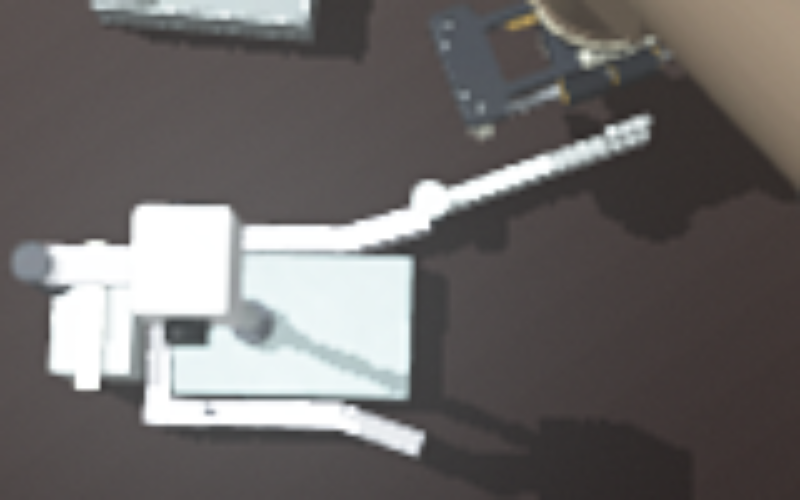

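View pics/s14.png

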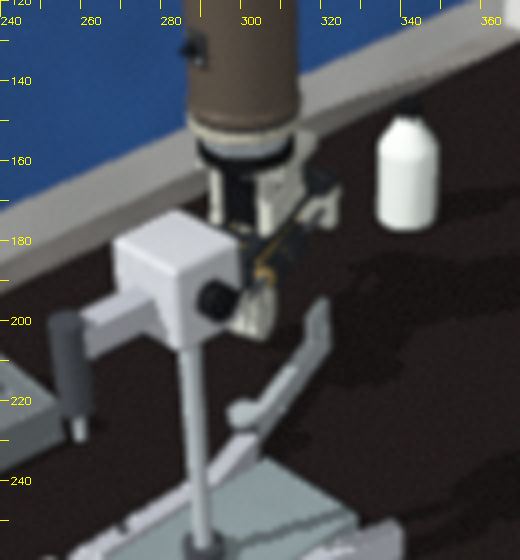

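```bash
python3 -m pendant '[[[10,0,0,0,0,0,1],[22,1,0,0,0,0,1],[30,1,0,0,0,0,1],[36,1,0,0,0,0,1],[45,1,0,0,0,0.063,1],[53,1,0,0,0,0.128,1],[61,1,0,0,0,0.193,1],[69,2,0,0,0,0.258,1],[77,3,0,0,0,0.323,1],[85,5,0,0,0,0.388,1],[93,8,0,0,0,0.453,1],[100,11,0,0,0,0.518,1],[108,14,0,0,0,0.583,1],[115,18,0,0,0,0.648,1],[122,22,0,0,0,0.713,1],[129,27,0,0,0,0.778,1],[132,29,0,0,0,0.81,1],[132,29,0,0,0,0.81,1]]]'
python3 - <<'E'
from h import *
s=arm.observe();x=R.from_rotvec(s["ee_rot"]).as_matrix()[:2,0];print(np.arctan2(x[1],x[0])-2*np.pi)
crop("top",220,140,150,100,5,"t15.png")
crop("side",240,120,130,140,4,"s15.png")
gaterows(s["position"],s["ee_rot"],-1.213-.81-np.arange(1,20)*.065)
E
```

```text
clock: 27.68
position: [0.5611, -0.0115, 0.1909]
ee_rot: [0.706, 3.061, -0.0]
force: [0.6, 0.3, 0.9]
width: 0.005
-3.594713804059384
[8,0,0,0,0,0.064,1],[16,-0,0,0,0,0.129,1],[25,0,0,0,0,0.194,1],[33,1,0,0,0,0.259,1],[41,3,0,0,0,0.324,1],[49,5,0,0,0,0.389,1],[56,7,0,0,0,0.454,1],[64,10,0,0,0,0.519,1],[72,14,0,0,0,0.584,1],[79,17,0,0,0,0.649,1],[86,22,0,0,0,0.714,1],[92,27,0,0,0,0.779,1],[98,32,0,0,0,0.844,1],[104,38,0,0,0,0.909,1],[110,44,0,0,0,0.974,1],[115,50,0,0,0,1.039,1],[120,57,0,0,0,1.104,1],[124,64,0,0,0,1.169,1],[128,71,0,0,0,1.234,1],
```

View pics/t15.png

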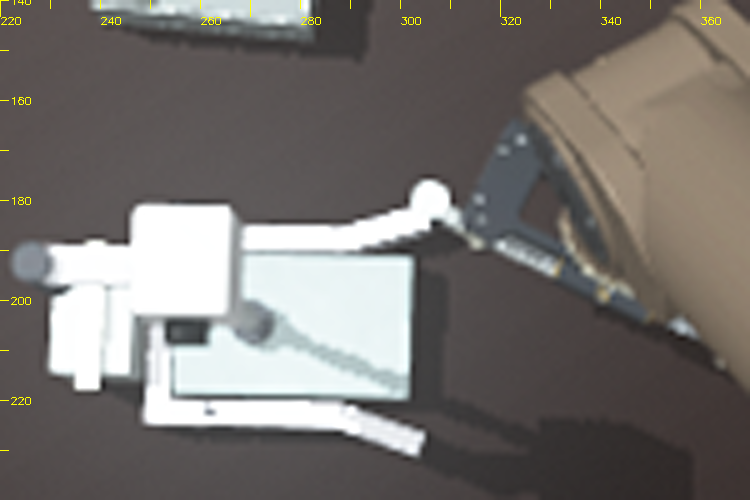

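View pics/s15.png

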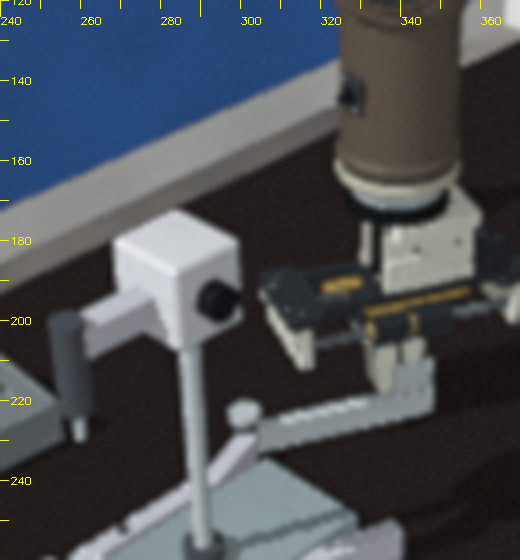

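```bash
python3 -m pendant '[[[4,0,0,0,0,0.03,1],[8,0,0,0,0,0.064,1],[16,0,0,0,0,0.129,1],[25,0,0,0,0,0.194,1],[33,1,0,0,0,0.259,1],[41,3,0,0,0,0.324,1],[49,5,0,0,0,0.389,1],[56,7,0,0,0,0.454,1],[64,10,0,0,0,0.519,1],[72,14,0,0,0,0.584,1],[79,17,0,0,0,0.649,1],[86,22,0,0,0,0.714,1],[92,27,0,0,0,0.779,1],[98,32,0,0,0,0.844,1],[104,38,0,0,0,0.909,1],[110,44,0,0,0,0.974,1],[114,48,0,0,0,1.02,1],[114,48,0,0,0,1.02,1]]]'
python3 - <<'E'
from h import *
s=arm.observe();x=R.from_rotvec(s["ee_rot"]).as_matrix()[:2,0];print(np.arctan2(x[1],x[0])-2*np.pi)
crop("top",220,140,150,100,5,"t16.png")
crop("side",240,120,130,160,4,"s16.png")
gaterows(s["position"],s["ee_rot"],[-3.05,-3.08,-3.1,-3.12,-3.14,-3.152,-3.17])
E
```

```text
clock: 30.02
position: [0.4795, 0.0822, 0.1908]
ee_rot: [-2.111, -2.327, -0.0]
force: [-0.2, 0.3, 0.3]
width: 0.005
-4.614946882213224
[-0,0,0,0,0,0.006,1],[4,0,0,0,0,0.036,1],[6,-0,0,0,0,0.056,1],[9,-0,0,0,0,0.076,1],[11,-0,0,0,0,0.096,1],[13,-0,0,0,0,0.108,1],[15,-0,0,0,0,0.126,1],
```

View pics/t16.png

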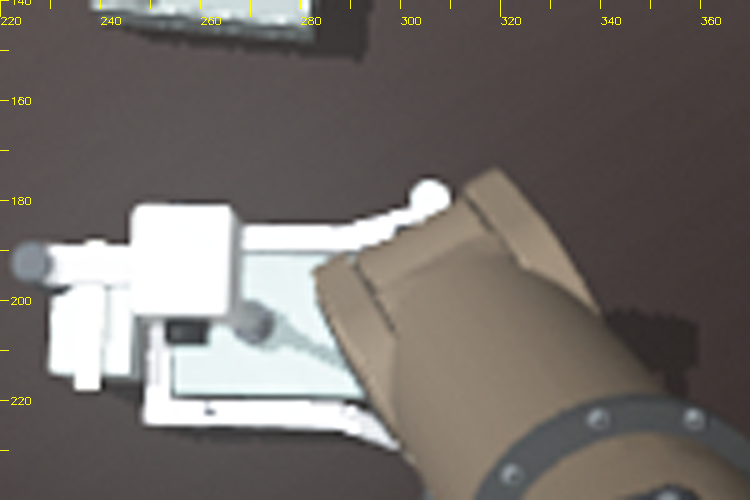

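View pics/s16.png

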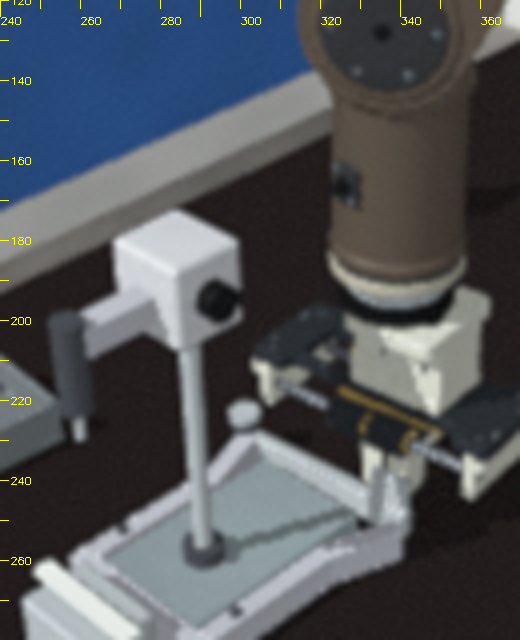

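Gate nearly shut. Finish slowly, watching the force.

```bash
python3 -m pendant '[[[2,0,0,0,0,0.02,1],[4,0,0,0,0,0.04,1],[6,0,0,0,0,0.06,1],[8,0,0,0,0,0.08,1],[10,0,0,0,0,0.095,1],[11,0,0,0,0,0.105,1],[11,0,0,0,0,0.105,1]]]'; python3 -m pendant '[[[1,0,0,0,0,0,1],[2,0,0,0,0,0,1],[2,0,0,0,0,0,1]]]'
```

```text
clock: 31.0
position: [0.4788, 0.0927, 0.1907]
ee_rot: [2.23, 2.213, 0.0]
force: [-1.2, -0.0, -0.1]
width: 0.006
clock: 31.38
position: [0.4788, 0.0943, 0.1907]
ee_rot: [2.23, 2.212, -0.0]
force: [0.4, -2.4, 0.9]
width: 0.006
```

```bash
python3 -m pendant '[[[1,0,0,0,0,0,1],[2,0,0,0,0,0,1],[2,0,0,0,0,0,1]]]'; python3 -m pendant '[[[1,0,0,0,0,0,1],[2,0,0,0,0,0,1],[2,0,0,0,0,0,1]]]'
```

```text
clock: 31.75
position: [0.4788, 0.0949, 0.1907]
ee_rot: [2.232, 2.209, -0.003]
force: [0.3, -7.8, 2.4]
width: 0.002
clock: 32.12
position: [0.4789, 0.0954, 0.1907]
ee_rot: [2.233, 2.207, -0.006]
force: [0.4, -14.2, 5.2]
width: 0.006
```

```bash
python3 -m pendant '[[[-3,0,0,0,0,0,1],[-15,0,0,0,0,0,1],[-35,0,0,0,0,0,1],[-60,0,-5,0,0,0,1],[-95,0,-20,0,0,0,1],[-135,0,-40,0,0,0,1],[-175,0,-60,0,0,0,1],[-200,0,-75,0,0,0,1],[-210,0,-80,0,0,0,1],[-210,0,-80,0,0,0,1]]]'
python3 - <<'E'
from h import *
d=(.5235,.1945,1.56)
g0=[[-.08,-.08,.025],[-.08,.068,.025]]
crop("top",220,150,140,95,5,"t17.png",proj("top",T(d,dense(g0,False))))
crop("side",240,160,120,140,4,"s17.png",proj("side",T(d,dense(g0,False))))
cv2.imwrite("pics/side17.png",get_image("side")[:,:,::-1])
E
```

```text
clock: 33.38
position: [0.477, -0.1116, 0.2706]
ee_rot: [2.231, 2.212, 0.001]
force: [0.9, 0.2, 0.1]
width: 0.005
```

View pics/t17.png

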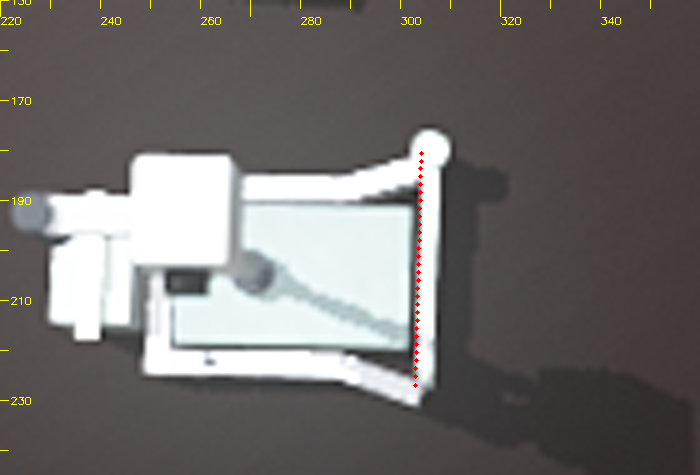

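View pics/s17.png

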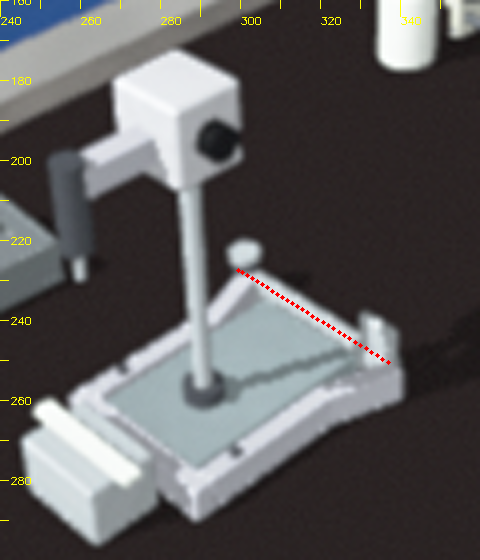

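View pics/side17.png

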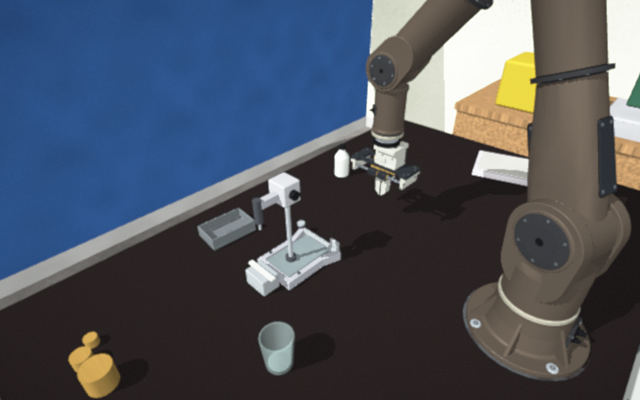

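```bash
python3 - <<'E'
from h import *
p=ray("side",259.5,230,.170);print(p, p[1]-.1945)
print(proj("side",T((.5235,.1945,1.56),[[.11,0,.17]])))
print(arm.sign_off())
E
```

```text
[0.52162096 0.30880177 0.17      ] 0.11430177473046316
[[260.1225641  228.58651229]]
the job is handed in; nothing more can be done
None
```

The stand is home in the dock with its probe over the anvil, the gate is shut behind it, and I've handed the job in at about 33.5 s of robot time.

- **Stand:** I slid it along the bench by its rear edge, two fingertips about 9 mm above the bench, in slow steps. I stopped when the base met the stop wall: the wrist force rose from about 6 N to 13 N and the tool stopped advancing. The pictures show the base flush with the stop, between the side walls, and the stand upright.
- **Probe:** seen from the side camera, its tip is about 114 mm ahead of the dock's origin. The expected value is 110 mm, and the anvil spans 97 to 147 mm.
- **Gate:** I pushed it from its outer side until it stopped, at about 14 N. After backing away, its inner face lies on the predicted shut line in both cameras.
- **Bystanders:** none was touched. I compared the bottle, beaker and tray only by eye in the pictures, and they look unmoved.
- **Differences:** the tool stopped about 1.5 mm deeper than my first dock estimate, within calibration error. A few newtons of upward force also showed during the pushing.

No check failed.

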